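# Set up a kiln shelf on three matching posts for the next firing

## Task

Set up the next firing on the open base of the small glass kiln: stand the three tall kiln posts upright on the three dark bare patches of the hearth, lay the narrow kiln shelf level on top of them with its end notch round the upright white thermocouple tube, and then set the little dish mould, dish upwards, in the middle of the shelf. Leave the two short posts standing where they are; one of those in a tall one's place would let the shelf tip.

Things in the scene. Friction and masses are not known exactly. Their poses are not given: they have to be found in the camera images.
- kiln: base of a small top-hat kiln, fixed: steel pan 180 x 290 mm, firebrick hearth 166 x 276 mm, flat top 45 mm above the bench. Origin on the bench under its middle, y along its length, z up. Three dark bare patches, 27 mm square, in the hearth's white wash, one per tall post, centred at x, y = (0, 40), (-21, -66), (21, -66) mm. Shelf laid right: centre 112 mm above this origin, its y along this y
- tube_top (a point): top end of the thermocouple: a rigid upright white ceramic tube, 9 mm across, fixed on the kiln's hearth at x, y = (0, 86) mm of the kiln's frame; this point is 130 mm above the bench, 85 mm above the hearth
- tall_a_mid (a point): a tall kiln post: upright square bar of tan ceramic, 24 x 24 mm, 60 mm tall, a small dark hole in its top; one of three alike, interchangeable. The point is its centre, 30 mm above its underside; z is up, x and y are square to its sides
- tall_b_mid (a point): a tall kiln post: upright square bar of tan ceramic, 24 x 24 mm, 60 mm tall, a small dark hole in its top; one of three alike, interchangeable. The point is its centre, 30 mm above its underside; z is up, x and y are square to its sides
- tall_c_mid (a point): a tall kiln post: upright square bar of tan ceramic, 24 x 24 mm, 60 mm tall, a small dark hole in its top; one of three alike, interchangeable. The point is its centre, 30 mm above its underside; z is up, x and y are square to its sides
- short_a_mid (a point): a short kiln post: like the tall ones (24 x 24 mm, tan ceramic) but only 34 mm tall; one of two alike, not wanted. The point is its centre, 17 mm above its underside; z is up
- short_b_mid (a point): a short kiln post: like the tall ones (24 x 24 mm, tan ceramic) but only 34 mm tall; one of two alike, not wanted. The point is its centre, 17 mm above its underside; z is up
- shelf_mid (a point): narrow kiln shelf: flat tan ceramic bar, white washed top, 64 mm wide (x), 200 mm long (y), 14 mm thick, 0.34 kg, lying on the bench white side up. Point: its centre, 7 mm above its underside. Its +y end has an open notch 20 mm wide, 26 mm deep (y = 74 to 100 mm), in the middle of the width; the other end is straight. Once laid, no post is under its middle
- mould_mid (a point): the dish mould: a squat round off-white ceramic block, 56 mm across and 26 mm tall, with a shallow dish in its top. The point is its centre, 13 mm above its underside; z is up
Mind the look-alikes: they are no part of the job. What is shaped like the part that bears mould_mid but orange or purple is not meant.

How it is judged:
On the way, in this order (a step that is already met when the one before it is completed fails the run):
1. a tall post stands on each of the three patches (((x of tall_a_mid in the frame of kiln between -0.012 and 0.012 m and y of tall_a_mid in the frame of kiln between 0.028 and 0.052 m and z of tall_a_mid in the frame of kiln between 0.07 and 0.08 m and angle between tall_a_mid's own z axis and vertical below 0.1 rad) or (x of tall_b_mid in the frame of kiln between -0.012 and 0.012 m and y of tall_b_mid in the frame of kiln between 0.028 and 0.052 m and z of tall_b_mid in the frame of kiln between 0.07 and 0.08 m and angle between tall_b_mid's own z axis and vertical below 0.1 rad) or (x of tall_c_mid in the frame of kiln between -0.012 and 0.012 m and y of tall_c_mid in the frame of kiln between 0.028 and 0.052 m and z of tall_c_mid in the frame of kiln between 0.07 and 0.08 m and angle between tall_c_mid's own z axis and vertical below 0.1 rad)) and ((x of tall_a_mid in the frame of kiln between -0.033 and -0.009 m and y of tall_a_mid in the frame of kiln between -0.078 and -0.054 m and z of tall_a_mid in the frame of kiln between 0.07 and 0.08 m and angle between tall_a_mid's own z axis and vertical below 0.1 rad) or (x of tall_b_mid in the frame of kiln between -0.033 and -0.009 m and y of tall_b_mid in the frame of kiln between -0.078 and -0.054 m and z of tall_b_mid in the frame of kiln between 0.07 and 0.08 m and angle between tall_b_mid's own z axis and vertical below 0.1 rad) or (x of tall_c_mid in the frame of kiln between -0.033 and -0.009 m and y of tall_c_mid in the frame of kiln between -0.078 and -0.054 m and z of tall_c_mid in the frame of kiln between 0.07 and 0.08 m and angle between tall_c_mid's own z axis and vertical below 0.1 rad)) and ((x of tall_a_mid in the frame of kiln between 0.009 and 0.033 m and y of tall_a_mid in the frame of kiln between -0.078 and -0.054 m and z of tall_a_mid in the frame of kiln between 0.07 and 0.08 m and angle between tall_a_mid's own z axis and vertical below 0.1 rad) or (x of tall_b_mid in the frame of kiln between 0.009 and 0.033 m and y of tall_b_mid in the frame of kiln between -0.078 and -0.054 m and z of tall_b_mid in the frame of kiln between 0.07 and 0.08 m and angle between tall_b_mid's own z axis and vertical below 0.1 rad) or (x of tall_c_mid in the frame of kiln between 0.009 and 0.033 m and y of tall_c_mid in the frame of kiln between -0.078 and -0.054 m and z of tall_c_mid in the frame of kiln between 0.07 and 0.08 m and angle between tall_c_mid's own z axis and vertical below 0.1 rad))), for 0.2 s.
2. the shelf lies level on the three posts, its notch round the thermocouple (all of step 1 and x of shelf_mid in the frame of kiln between -0.012 and 0.012 m and y of shelf_mid in the frame of kiln between -0.012 and 0.012 m and z of shelf_mid in the frame of kiln between 0.108 and 0.116 m and angle between shelf_mid's own z axis and vertical below 0.05 rad and angle between the y axis of shelf_mid and the y axis of kiln, either way round below 0.2 rad), for 0.2 s.
3. the mould stands in the middle of the shelf (x of mould_mid in the frame of shelf_mid between -0.014 and 0.014 m and y of mould_mid in the frame of shelf_mid between -0.014 and 0.014 m and z of mould_mid in the frame of shelf_mid between 0.016 and 0.024 m and angle between mould_mid's own z axis and vertical below 0.1 rad and x of shelf_mid in the frame of kiln between -0.012 and 0.012 m and y of shelf_mid in the frame of kiln between -0.012 and 0.012 m and z of shelf_mid in the frame of kiln between 0.108 and 0.116 m and angle between shelf_mid's own z axis and vertical below 0.05 rad and angle between the y axis of shelf_mid and the y axis of kiln, either way round below 0.2 rad), for 0.2 s.
At the end, for the whole second after the job is handed in: A tall post upright within 12 mm of each patch's centre (each way); shelf on all three, notch round the tube, within 12 mm of its place, 4 mm in height, 0.05 rad of level; mould upright within 14 mm of the shelf's centre; short posts upright, moved under 30 mm; all released and at rest (all of step 1 and all of step 3 and distance of each of short_a_mid, short_b_mid from where it was at the start of the episode below 0.03 m and angle between each of short_a_mid, short_b_mid's own z axis and vertical below 0.1 rad and linear speed of each of tall_a, tall_b, tall_c, shelf, mould below 0.02 m/s); the robot touches nothing.
It also fails if it takes over 141 s, if anything falls off the work surface, if the arm or the gripper's body presses on something with over 40 N, if the wrist force passes 120 N, or if a joint passes its speed limit or range.

## Robot

A 7-joint arm with a two-finger parallel gripper is mounted at the origin on the work surface; the furniture and walls round the work are solid. World frame = base frame: x ahead of the robot, y to its left, z up, the work surface at z = 0. Lengths are in m, angles in rad, forces in N, time in s.
With the tool pointing down it reaches from about 0.4 to 0.875 m from the base axis. Payload 6.5 kg.
Tool frame: the origin (TCP) lies at the very end of the fingers, on their centre line; the grasp point (between the pads) lies 19 mm behind it; z points along the fingers, y is the line along which they close (so a half turn about z gives the same grasp; the last joint's range is limited). The gripper opens to 85 mm and grips with 20 to 120 N. Pads are 22 mm wide; open, the fingers measure 114 mm over their backs; the gripper's body (76 mm by 85 mm) begins 54 mm behind the grasp point. The pads swing forward as they close: fully open they stand 13 mm farther back than shut.
Start: joints at [1.162, 0.536, -0.004, 1.538, 0.003, 1.067, -0.071], TCP at [0.218, -0.612, 0.231] pointing down, gripper open.
Joint ranges: [-2.7, 2.7], [-0.37, 2.16], [-1.27, 1.26], [0.24, 2.4], [-1.31, 4.45], [0.19, 1.91], [-2.76, 2.76]. Speed limits (rad/s): [2.39, 2.39, 3.14, 3.14, 3.14, 3.14, 3.14].

## Interface

Orientations are given as a unit quaternion [w, x, y, z].
In Python, from workcell import arm, vision, finder gives the robot as it stands. The module is installed in compiled form; this text tells all that it offers. Calls block until the motion is done:
- arm.movep(position, orientation): joint-space move of the TCP to a pose.
- arm.move_linear(position, feed=0.15, frame=None): straight line of the TCP; frame=None keeps the orientation; feed is the mean speed in m/s.
- arm.set_joints(angles): joint-space move.
- arm.grip(opening, f_grip=None): opening from 0.0 (shut) to 1.0 (fully open); f_grip is the grip in N (None keeps the last); returns when the fingers have stopped.
- arm.pause(seconds).
- arm.ik(position, orientation): joint angles nearest the present ones, or None.
- vision.capture(name): name is "scene" or "top" or "wrist"; returns a dict with "frame" (384x512x3 uint8, red, green, blue), "range_z" (384x512 float32, m along the optical axis (not along the pixel's ray), 0 where there is no reading), "fx", "fy", "cx", "cy" (pixels), "rvec" (rotation vector, rad) and "tvec" (3), from world to camera coordinates, as OpenCV has them. Camera axes: x right, y down, z forward; pixel columns grow to the right and rows downward; lengths in m; the calibration is good to about 2 mm. A picture is of the moment at which its call begins.
A pose or a line that the arm cannot do raises arm.PlanningError and nothing moves.
- arm.job_done(): hands the job in; it is judged then, once.
Trained networks look in a picture, given as the dict that the camera call returned (one of the last four; its "shot" number tells which), for a name from the list of things; names that differ only in an ending like _2 or _b are one class to them, and where a whole thing is asked for, a point or a joint stands for the part that bears it (a point fixed in the world has none). Each returns a list of dicts, best first, with "p" (0 to 1); they miss things now and then, are a little off and sometimes report something else, mostly with a low value. They report only what shows in the picture. A call takes as long as a camera call. They do not tell look-alikes from the thing itself.
- finder.masks_of(picture, name): "mask" (384x512 bool, what is visible of it) and "point" ([column, row] in pixels, amid what is visible of it).
Readings, each from a call of its own:
- arm.get_t(): time.
- arm.get_qpos(): joint angles.
- arm.get_qd(): joint speeds.
- arm.get_tau(): joint torques, N m.
- arm.get_tcp_pos(): TCP position.
- arm.get_tcp_rot(): TCP orientation.
- arm.get_force(): force on the tool from outside, world axes, zero at the start.
- arm.get_moment(): the same for the moment, N m.
- arm.get_width(): opening from 0.0 (shut) to 1.0 (fully open).
- arm.get_grasp_force(): force on a finger pad.
Only numpy, scipy, OpenCV 4.12 (cv2) and the standard library are available. Lean on these libraries where they do the work, as an engineer would, in place of code of your own. Each camera call takes 0.05 s, during which the arm holds its last target. There are 200 camera calls.

## Working session

There is one attempt and no reset: what is moved stays moved. The work goes in short steps, each a Python script; the robot and the scene stay as the last script left them, time stands still between calls to the robot, and variables do not carry over. Pictures are saved under pics/ and viewed, at most 14 in all, crops included, and the job is handed in when it is done.

```bash
mkdir -p pics; cat > h.py <<'E'
import numpy as np, cv2
from workcell import arm, vision, finder
def save(c,n,box=None,s=1):
    f=c["frame"][:,:,::-1]
    if box: f=f[box[1]:box[3],box[0]:box[2]]
    cv2.imwrite("pics/"+n+".png",cv2.resize(f,None,fx=s,fy=s,interpolation=cv2.INTER_CUBIC))
def cloud(c):
    z=c["range_z"].astype(float); v,u=np.indices(z.shape)
    P=np.stack([(u-c["cx"])/c["fx"]*z,(v-c["cy"])/c["fy"]*z,z],-1)
    R=cv2.Rodrigues(np.array(c["rvec"],float))[0]
    W=(P-np.array(c["tvec"]).ravel())@R
    W[z<=0]=np.nan
    return W
def proj(c,p):
    K=np.array([[c["fx"],0,c["cx"]],[0,c["fy"],c["cy"]],[0,0,1]])
    return cv2.projectPoints(np.array(p,float).reshape(-1,3),np.array(c["rvec"],float),np.array(c["tvec"],float),K,None)[0].reshape(-1,2)
E
python3 - <<'E'
from h import *
out=[]
for n in("scene","top"):
    c=vision.capture(n); W=cloud(c)
    save(c,n+"0",s=1.5)
    R=cv2.Rodrigues(np.array(c["rvec"],float))[0]; print(n,"cam",-R.T@np.array(c["tvec"]).ravel(),c["fx"])
    for k in("kiln","tube_top","tall_a_mid","short_a_mid","shelf_mid","mould_mid"):
        try: L=finder.masks_of(c,k)
        except Exception as e: print(k,e); continue
        for d in L:
            m=d["mask"]; w=W[m]; w=w[~np.isnan(w[:,0])]
            if len(w)<5: continue
            t=np.percentile(w[:,2],95); q=w[w[:,2]>t-.006]
            print(k,round(d["p"],2),np.round(d["point"]),m.sum(),"ztop %.3f"%t,"topc",np.round((q.min(0)+q.max(0))/2,3)[:2],np.round(np.median(c["frame"][m],0)))
    np.savez(n+"0.npz",W=W,f=c["frame"])
E
```

```text
scene cam [-0.54049169  0.47560251  1.06669942] 469.68058235036057
kiln 0.77 [155. 222.] 4375 ztop 0.048 topc [0.532 0.306] [181. 179. 150.]
kiln 0.75 [335. 172.] 479 ztop 0.016 topc [ 0.526 -0.355] [181. 182. 177.]
kiln 0.21 [249. 184.] 147 ztop 0.061 topc [ 0.565 -0.027] [73. 66. 51.]
tube_top 0.72 [155. 227.] 4472 ztop 0.048 topc [0.532 0.306] [181. 179. 150.]
tall_a_mid 0.45 [282. 182.] 140 ztop 0.060 topc [ 0.533 -0.132] [70. 63. 49.]
tall_a_mid 0.37 [285. 205.] 161 ztop 0.061 topc [ 0.433 -0.088] [68. 61. 48.]
short_a_mid 0.66 [307. 200.] 107 ztop 0.035 topc [ 0.435 -0.188] [75. 68. 53.]
shelf_mid 0.67 [335. 174.] 504 ztop 0.017 topc [ 0.302 -0.222] [180. 180. 173.]
mould_mid 0.73 [222. 203.] 231 ztop 0.027 topc [0.544 0.084] [176.  98.  39.]
mould_mid 0.6 [250. 216.] 223 ztop 0.027 topc [0.454 0.016] [176. 173. 159.]
top cam [0.26041388 0.0107427  1.22803128] 394.10023731258235
tube_top 0.78 [160. 181.] 5397 ztop 0.049 topc [0.537 0.305] [167. 170. 167.]
short_a_mid 0.56 [312. 214.] 81 ztop 0.037 topc [ 0.44  -0.187] [154. 152. 137.]
short_a_mid 0.23 [379. 192.] 1268 ztop 0.018 topc [ 0.521 -0.381] [166. 170. 173.]
shelf_mid 0.63 [379. 192.] 1263 ztop 0.018 topc [ 0.521 -0.381] [166. 170. 173.]
mould_mid 0.83 [229. 180.] 250 ztop 0.029 topc [0.547 0.084] [171.  96.   0.]
mould_mid 0.82 [394. 241.] 295 ztop 0.028 topc [ 0.366 -0.425] [ 90.  39. 123.]
mould_mid 0.66 [252. 210.] 279 ztop 0.029 topc [0.46  0.015] [168. 171. 160.]
```

View pics/scene0.png

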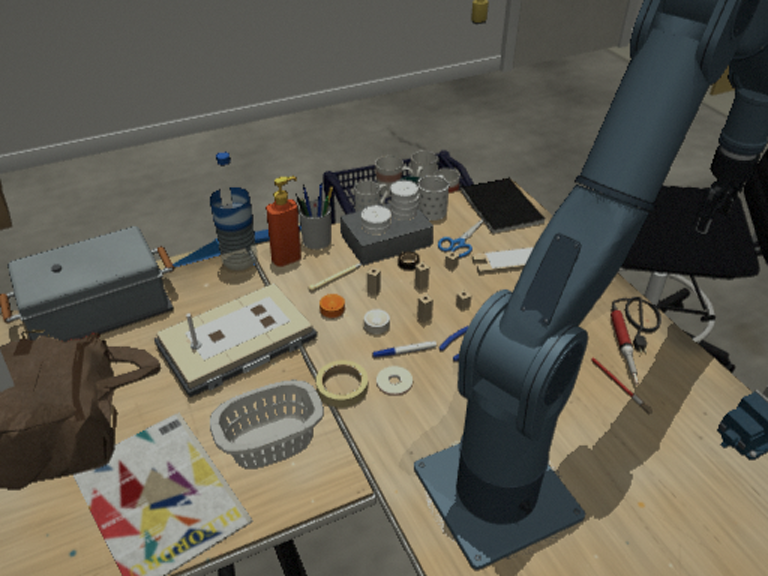

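View pics/top0.png

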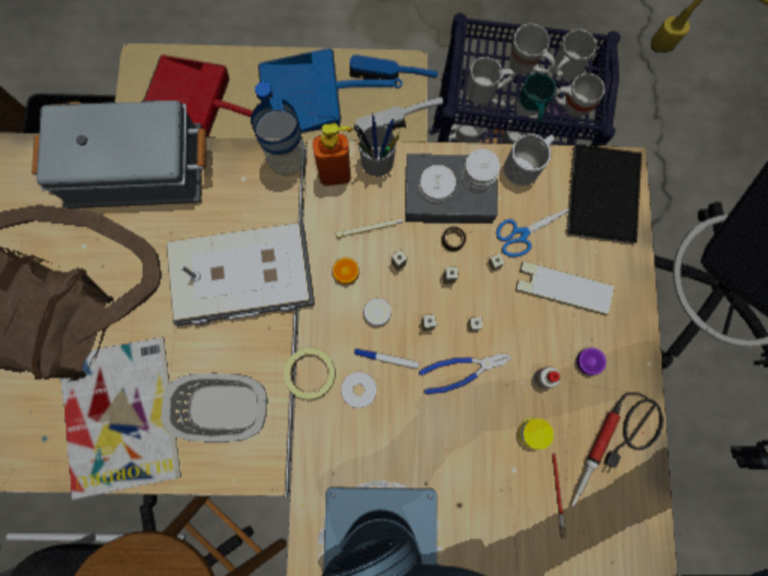

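The scene picture (1.5×) shows the tall posts at (373,281), (422,276) and (425,308), and the short ones at (451,261) and (463,299).
The top picture (1.5×) shows:
- **Posts:** tall at (399,259), (451,274) and (429,321); short at (497,262) and (476,324).
- **Kiln:** at (240,272), with the tube at its left end (190,272) and patches at (217,272), (268,254) and (270,275).
- **Shelf:** at (565,288), notch to the left.

What could be taken for the mould (top picture): off-white (377,312), orange (345,270), purple (592,361), yellow lid (538,434) and white ring (359,390). I choose the off-white one at (377,312). The tall and short posts differ in height (0.060 against 0.035).

Next I measure with the wrist camera.

```bash
cat >> h.py <<'E'
from scipy.spatial.transform import Rotation as Ro
def down(yaw):
    q=(Ro.from_euler('z',yaw)*Ro.from_euler('x',np.pi)).as_quat(); return [q[3],q[0],q[1],q[2]]
E
python3 - <<'E'
from h import *
print(arm.get_tcp_rot())
for n,p in (("wshelf",[.5,-.36,.36]),("wpost",[.47,-.1,.36]),("wkiln",[.5,.28,.36])):
    arm.movep(p,down(0)); c=vision.capture("wrist"); W=cloud(c); save(c,n); np.savez(n+".npz",W=W,f=c["frame"],rvec=c["rvec"],tvec=c["tvec"],K=[c["fx"],c["fy"],c["cx"],c["cy"]])
    print(n,arm.get_t(),W[10,10],W[10,-10],W[-10,10],W[-10,-10])
    for k in {"wshelf":["shelf_mid"],"wpost":["tall_a_mid","short_a_mid","mould_mid"],"wkiln":["kiln"]}[n]:
        for d in finder.masks_of(c,k):
            w=W[d["mask"]]; w=w[~np.isnan(w[:,0])]
            if len(w)<9: continue
            t=np.percentile(w[:,2],90); q=w[w[:,2]>t-.005]
            r=cv2.minAreaRect((q[:,:2]*1000).astype(np.float32))
            print(k,round(d["p"],2),np.round(d["point"]),"ztop %.4f"%t,np.round(np.array(r[0]+r[1]+(r[2],)),1),np.median(c["frame"][d["mask"]],0))
E
python3 -c "
import cv2,numpy as np
a=[cv2.imread(f'pics/{n}.png') for n in('wshelf','wpost','wkiln')]
a.append(a[0]*0);cv2.imwrite('pics/w3.png',cv2.resize(np.vstack([np.hstack(a[:2]),np.hstack(a[2:])]),(800,600),interpolation=cv2.INTER_AREA))"
```

```text
[ 9.03015568e-06  9.85343082e-01  1.70584319e-01 -2.47797192e-05]
wshelf 2.2333 [ 0.66154293 -0.06778811  0.06353035] [ 0.80143007 -1.10756948 -0.62061039] [ 0.49643685 -0.29505491  0.43137474] [ 0.49657543 -0.42765642  0.43179337]
shelf_mid 0.81 [278. 122.] ztop 0.0165 [ 520.4 -381.9  198.7   63.9   75.5] [143. 143. 142.]
wpost 3.3583 [ 6.47070022e-01  2.34918648e-01 -4.92626254e-04] [nan nan nan] [ 0.46772331 -0.03541427  0.43185685] [ 0.46567752 -0.16997861  0.43022878]
tall_a_mid 0.71 [285.  94.] ztop 0.0623 [ 536.7 -135.2   23.9   24.     6. ] [129. 128. 111.]
short_a_mid 0.72 [316. 164.] ztop 0.0361 [ 439.4 -187.7   22.1   21.8    3.3] [123. 119.  94.]
short_a_mid 0.58 [35. 90.] ztop 0.0472 [550.3 217.8 165.8 104.3   9.8] [119. 120. 105.]
mould_mid 0.87 [126.  85.] ztop 0.0275 [546.1  81.6  54.   54.6   0. ] [129.  75.  22.]
mould_mid 0.7 [180. 148.] ztop 0.0276 [459.3  13.9  53.8  55.   43.2] [131. 129. 117.]
mould_mid 0.6 [468. 209.] ztop 0.0274 [ 365.6 -425.3   55.3   53.5   51.3] [82. 58. 89.]
wkiln 4.975 [ 0.67770166  0.61503892 -0.00123053] [ 0.6713088  -0.04183694  0.02307643] [0.49767736 0.34517582 0.43105477] [0.49686935 0.21064338 0.43070873]
kiln 0.92 [245. 114.] ztop 0.0475 [535.4 303.3 166.1 275.7   9.9] [133. 133. 127.]
```

View pics/w3.png

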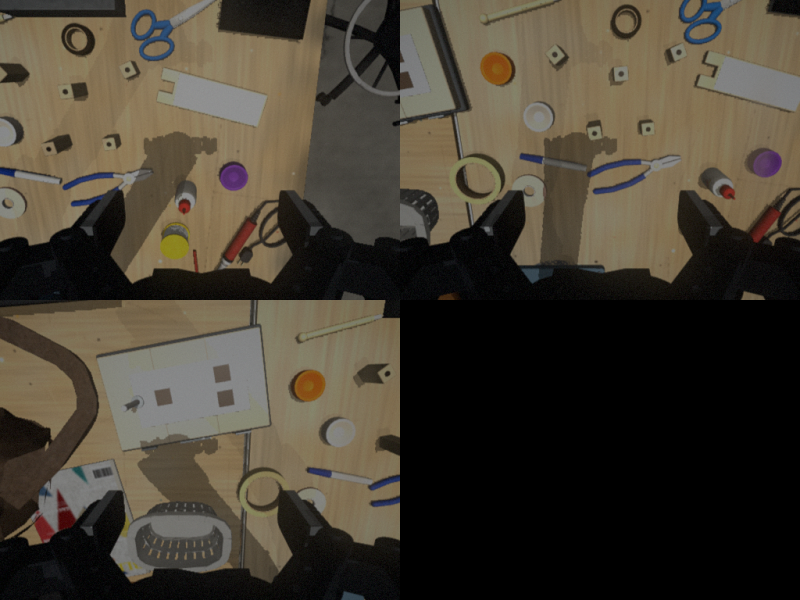

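The combined wrist picture (up = +x, left = +y) shows:
- **Top left:** the shelf at (212,97), notch on its left end.
- **Top right:** tall posts at (557,56), (621,74) and (595,131); short posts at (677,52) and (648,128); the off-white mould at (538,117), orange at (496,68), purple at (766,163).
- **Bottom left:** patches at (163,397), (222,373) and (225,398), and the tube at (135,404).

```bash
python3 - <<'E'
from h import *
def blobs(m,W,amin):
    n,l,s,_=cv2.connectedComponentsWithStats(m.astype(np.uint8))
    for i in range(1,n):
        if s[i,4]>=amin:
            q=W[l==i]; r=cv2.minAreaRect((q[:,:2]*1000).astype(np.float32)); yield r,np.median(q[:,2])*1000,s[i,4],np.median(q[:,:2],0)*1000
for n in("wpost","top0","scene0","wshelf"):
    W=np.load(n+".npz")["W"]; print(n)
    roi=(W[...,0]>.39)&(W[...,0]<.62)&(W[...,1]<.045)&(W[...,1]>-.28)
    for nm,a,b in(("tall",.054,.07),("short",.031,.040),("mould",.024,.0305)):
        for r,z,s,md in blobs(roi&(W[...,2]>a)&(W[...,2]<b),W,40 if n[0]=='w' else 15): 
            if min(r[1])>12: print(nm,np.round(r[0],1),np.round(r[1],1),round(r[2],1),"z %.1f"%z,s)
for n in("wkiln","top0","scene0"):
    d=np.load(n+".npz"); W=d["W"]; f=d["f"]; print(n)
    roi=(W[...,2]>.04)&(W[...,2]<.052)&(W[...,0]>.42)&(W[...,0]<.65)&(W[...,1]>.14)&(W[...,1]<.46)
    r=cv2.minAreaRect((W[roi][:,:2]*1000).astype(np.float32)); print("hearth",np.round(r[0],1),np.round(r[1],1),r[2],np.median(W[roi][:,2]))
    g=f.max(-1); 
    for r,z,s,md in blobs(roi&(g<.7*np.median(g[roi])),W,30): print("patch",np.round(r[0],1),np.round(r[1],1),round(r[2],1),z,s)
    t=(W[...,2]>.09)&(W[...,2]<.14)&(W[...,0]>.42)&(W[...,0]<.65)&(W[...,1]>.33)&(W[...,1]<.43)
    if t.any(): print("tube",np.median(W[t],0),W[t][:,2].max(),t.sum())
p=np.array([535.4,303.3]);a=np.radians(9.9);R=np.array([[np.cos(a),-np.sin(a)],[np.sin(a),np.cos(a)]])
print("pred",[np.round(p+R@np.array(v),1) for v in((0,40),(-21,-66),(21,-66),(0,86))])
f=cv2.imread("pics/wpost.png")[20:200,120:340];cv2.imwrite("pics/crop.png",cv2.resize(f,None,fx=3,fy=3))
E
```

```text
wpost
tall [566.8 -28.1] [24.1 24. ] 38.9 z 61.1 394
tall [ 536.7 -135.2] [23.9 24. ] 6.0 z 61.0 362
tall [436.8 -90.7] [24.4 24. ] 10.2 z 61.1 313
short [ 571.6 -234.4] [24.  24.3] 24.1 z 35.1 354
short [ 438.4 -188.6] [23.8 23.6] 6.6 z 35.0 272
mould [458.8  14.2] [54.4 54.4] 2.6 z 26.5 653
top0
tall [568.2 -27.2] [24.1 24.3] 38.7 z 60.0 62
tall [ 537.2 -134.2] [22.5 24.5] 2.7 z 59.3 63
tall [438.6 -89.5] [23.7 24.4] 8.3 z 60.0 65
short [ 572.8 -232.8] [22.8 24.6] 28.6 z 34.2 54
short [ 440.3 -187.2] [22.4 24. ] 4.6 z 33.6 53
mould [459.6  14.7] [53.7 52.5] 1.4 z 25.9 106
scene0
tall [ 534.2 -131.1] [24.  27.1] 19.1 z 58.0 39
tall [563.7 -27.3] [23.7 30.8] 46.7 z 58.3 41
tall [433.1 -88.6] [27.8 22.7] 3.8 z 58.2 43
short [ 565.8 -232.1] [22.9 24.9] 20.0 z 33.7 21
short [ 527.2 -130.6] [27.4 17. ] 64.1 z 35.1 17
short [556.8 -25.6] [29.6 14. ] 82.5 z 36.8 18
short [ 435.4 -188.4] [28.4 24.3] 4.6 z 33.4 33
short [426.9 -86.4] [29.5 17.1] 59.6 z 35.3 26
mould [ 568.1 -231.8] [23.9 28. ] 34.9 z 27.6 20
mould [ 527.7 -131.7] [28.  16.4] 68.3 z 27.5 16
wshelf
tall [565.2 -37.1] [14.8 30.
[... 758 characters left out ...]
 [167.7 276.2] 9.981073379516602 0.04547611899343326
patch [567.9 242.8] [22.1 23.9] 11.8 46.59015101927678 56
patch [530.5 344.3] [22.5 23.6] 4.7 46.26327061007621 59
patch [526.7 237.2] [22.2 22.3] 3.8 45.82527613171313 57
tube [0.52078617 0.38651786 0.12185233] 0.13215217435430004 24
scene0
hearth [532.1 304.2] [173.4 276.6] 9.57364559173584 0.04431262775985853
patch [568.3 242.8] [26.8 26.3] 4.3 44.639201045489614 45
patch [526.1 236.1] [28.2 25.8] 13.7 44.55307222256067 48
patch [528.1 344.1] [29.2 24.6] 7.8 44.58580337178189 51
tube [0.51634984 0.38923297 0.11314933] 0.13352233812788422 34
pred [array([528.5, 342.7]), array([526.1, 234.7]), array([567.4, 241.9]), array([520.6, 388. ])]
```

View pics/crop.png

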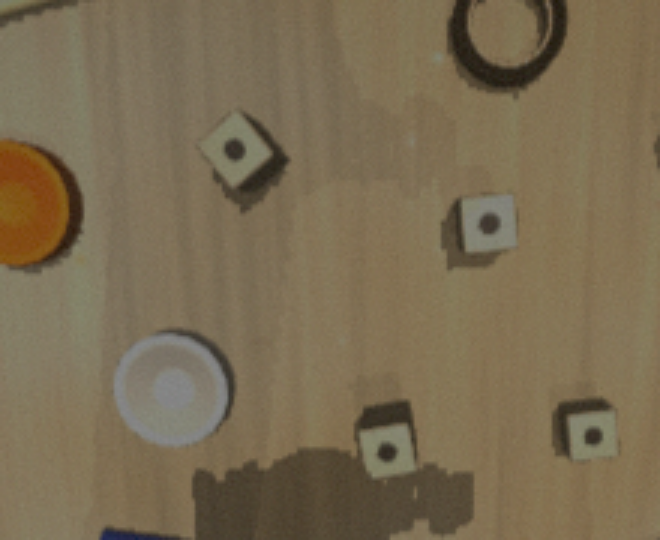

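The close crop confirms the choice: tall posts at (237,150), (489,223) and (387,450), a short post at (592,435), and the off-white dish mould at (172,388), dish up. The views agree to about 2 mm, and the hearth, patches and tube match the given frame, so I start on the posts.

```bash
cat >> h.py <<'E'
KC=np.array([.5356,.3037]); KY=10.0
def kw(x,y):
    a=np.radians(KY); return KC+np.array([[np.cos(a),-np.sin(a)],[np.sin(a),np.cos(a)]])@np.array([x,y])
def dn(deg): return down(np.radians(deg))
def pick(xy,yaw,z,op,f,zc=.2,opc=0.0):
    arm.grip(op); arm.movep([*xy,zc],dn(yaw)); arm.move_linear([*xy,z],feed=.12)
    arm.grip(opc,f_grip=f); print("grip w",arm.get_width(),"f",arm.get_grasp_force(),"F",np.round(arm.get_force(),1))
    arm.move_linear([*xy,zc],feed=.12); print("lifted w",arm.get_width(),"f",arm.get_grasp_force(),"F",np.round(arm.get_force(),1))
def place(xy,yaw,z,op,zc=.2):
    arm.movep([*xy,zc],dn(yaw)); arm.move_linear([*xy,z+.015],feed=.12); arm.move_linear([*xy,z],feed=.03)
    arm.pause(.2); print("down F",np.round(arm.get_force(),1),"tcp",np.round(arm.get_tcp_pos(),4))
    arm.grip(op); arm.move_linear([*xy,zc],feed=.12); print("t",arm.get_t())
E
python3 - <<'E'
from h import *
pick([.567,-.028],-51.1,.02,.55,50)
place(kw(0,.040),-80,.066,.55)
arm.movep([.45,.25,.33],dn(0))
c=vision.capture("wrist"); save(c,"p1"); W=cloud(c)
m=(W[...,2]>.098)&(W[...,2]<.114)&(abs(W[...,1]-.343)<.03)&(abs(W[...,0]-.528)<.04)
r=cv2.minAreaRect((W[m][:,:2]*1000).astype(np.float32)); print(r,kw(0,.04))
E
```

```text
grip w 0.2721980462752456 f 49.39587593078613 F [-1.2 -0.6  5.2]
lifted w 0.2735978096200954 f 48.945667147636414 F [-0.   0.2 -0.9]
down F [0.1 0.5 0. ] tcp [0.5286 0.3431 0.0659]
t 17.95
((528.042236328125, 342.71331787109375), (24.01121711730957, 23.81708526611328), 9.67115592956543) [0.52865407 0.34309231]
```

View pics/p1.png

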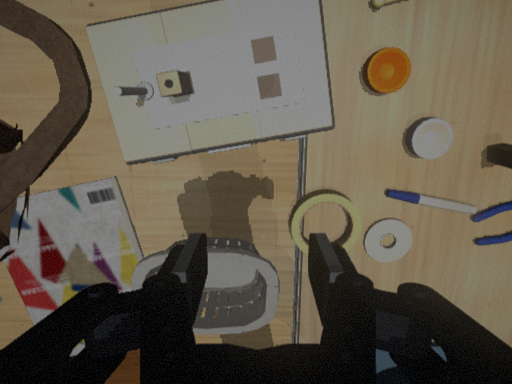

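The first tall post stands upright on its patch at (174,84), beside the tube at (145,91). Next come the other two posts.

```bash
python3 - <<'E'
from h import *
pick([.437,-.0905],10.2,.02,.55,50)
place(kw(-.021,-.066),10,.066,.5)
pick([.537,-.135],6,.02,.55,50)
place(kw(.021,-.066),10,.066,.5)
arm.movep([.45,.25,.33],dn(0))
c=vision.capture("wrist"); save(c,"p3"); W=cloud(c)
for q in((0,.04),(-.021,-.066),(.021,-.066)):
    k=kw(*q); m=(W[...,2]>.100)&(W[...,2]<.114)&(np.hypot(W[...,1]-k[1],W[...,0]-k[0])<.0185)
    r=cv2.minAreaRect((W[m][:,:2]*1000).astype(np.float32)); print(np.round(r[0],1),np.round(r[1],1),r[2],np.median(W[m][:,2]),k)
E
```

```text
grip w 0.2755811273912208 f 49.03752386569977 F [-0.5  0.5  6.4]
lifted w 0.2743919964829421 f 48.91628801822662 F [-0.1 -0.8 -0.6]
down F [ 0.9 -0.5 -0.8] tcp [0.5264 0.235  0.066 ]
t 31.3667
grip w 0.27450439388207687 f 49.256080985069275 F [-1.1 -0.1  4.3]
lifted w 0.2761861495010153 f 48.94160807132721 F [-0.8  0.7 -0.5]
down F [ 0.6 -0.4 -1.2] tcp [0.5677 0.2423 0.066 ]
t 41.5917
[528.1 342.8] [24.  23.8] 10.027406692504883 0.10609196453378708 [0.52865407 0.34309231]
[525.8 234.3] [23.9 24. ] 9.98759651184082 0.10613222010472705 [0.52637982 0.23505608]
[567.1 241.6] [24.  23.8] 10.158961296081543 0.10607637585016111 [0.56774174 0.2423493 ]
```

View pics/p3.png

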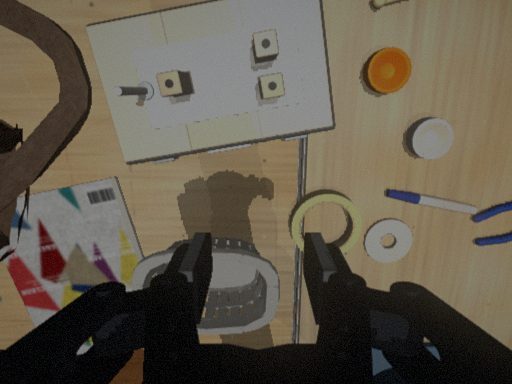

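All three tall posts stand on their patches: (174,84), (264,45) and (271,86), within 1 mm and upright. Next is the shelf.

```bash
python3 - <<'E'
from h import *
xy=[.5206,-.3815]; yaw=-104.5
arm.grip(1.0); arm.movep([*xy,.15],dn(yaw)); arm.move_linear([*xy,.02],feed=.12); arm.move_linear([*xy,0.0],feed=.04)
print("F",arm.get_force()); arm.grip(0.0,f_grip=90); print("w",arm.get_width(),arm.get_grasp_force(),np.round(arm.get_force(),1))
arm.move_linear([*xy,.05],feed=.06); print("w",arm.get_width(),arm.get_grasp_force(),np.round(arm.get_force(),1),np.round(arm.get_moment(),2))
c=vision.capture("wrist"); save(c,"s1"); W=cloud(c)
m=finder.masks_of(c,"shelf_mid")
if m:
    w=W[m[0]["mask"]]; w=w[~np.isnan(w[:,0])]; A=np.c_[w[:,:2],np.ones(len(w))]; s=np.linalg.lstsq(A,w[:,2],rcond=None)[0]; print(m[0]["p"],"tilt",s,"z med",np.median(w[:,2]))
c=vision.capture("top"); W=cloud(c); m=finder.masks_of(c,"shelf_mid")
w=W[m[0]["mask"]]; print(w.min(0),w.max(0)); print(arm.get_t())
E
```

```text
F [ 0.23698465  0.05466311 -0.04504546]
w 0.71799177988951 97.93323397636414 [-1.9  1.1  6.8]
w 0.7153120477526497 97.85561800003052 [-0.1  0.8 -4.2] [-0.03 -0.    0.06]
0.66 tilt [-4.65253463e-05  2.36107420e-03  6.48436131e-02] z med 0.06385099915671999
[nan nan nan] [nan nan nan]
48.6417
```

View pics/s1.png

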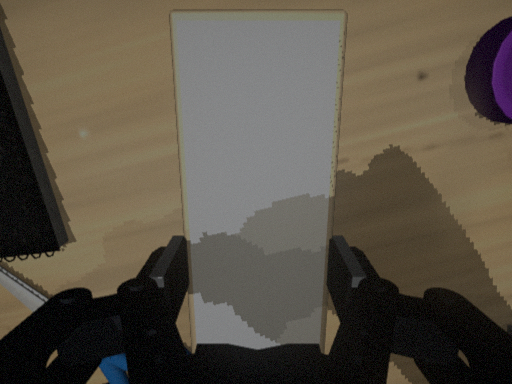

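The shelf is held level and centred. Its straight end is at the top (row 12) and the fingers grip both long edges. I check the grasp position along its length, then place it.

```bash
cat > sh.py <<'E'
from h import *
c=vision.capture("wrist"); W=cloud(c); t=arm.get_tcp_pos(); a=np.radians(-104.5)
d=W[...,:2]-np.array(t[:2]); u=d@[np.cos(a),np.sin(a)]; v=d@[-np.sin(a),np.cos(a)]
m=(abs(W[...,2]-.064)<.008)&(abs(v)<.04)&(u>.02)
e=np.percentile(u[m],99.5); off=e-.1
ve=[np.percentile(v[m&(u>.05)],k) for k in(.5,99.5)]
pp=np.polyfit(u[m&(abs(v)<.02)],v[m&(abs(v)<.02)],1)
print("end at",e,"v",ve)
assert abs(off)<.006
# shelf centre is at tcp + off*toolx ; at place toolx = yaw -80
b=np.radians(-80); tgt=kw(0,0)-off*np.array([np.cos(b),np.sin(b)])
print("tgt",tgt,"off",off)
arm.move_linear([t[0],t[1],.3],feed=.15)
arm.movep([.46,0.0,.32],dn(-90)); arm.movep([*tgt,.25],dn(-80))
arm.move_linear([*tgt,.14],feed=.1)
arm.move_linear([*tgt,.112],feed=.05); print("F",np.round(arm.get_force(),1))
z=.112
while z>.1035:
    z-=.0015; arm.move_linear([*tgt,z],feed=.02); F=arm.get_force(); print(round(z,4),np.round(F,1),round(arm.get_tcp_pos()[2],4))
    if F[2]>1.: break
print(np.round(arm.get_moment(),2),arm.get_t())
E
python3 sh.py
```

```text
end at 0.09982348435299065 v [np.float64(-0.03213975847850387), np.float64(0.030560684904424464)]
tgt [0.53563065 0.30352617] off -0.00017651564700935096Traceback (most recent call last):
  File "sh.py", line 14, in <module>
    arm.movep([.46,0.0,.32],dn(-90)); arm.movep([*tgt,.25],dn(-80))
    ~~~~~~~~~^^^^^^^^^^^^^^^^^^^^^^^
workcell.PlanningError: the arm cannot take that pose within its joint ranges
```

```bash
python3 - <<'E'
from h import *
print(np.round(arm.get_qpos(),2))
for p in([.46,0,.32],[.5,0,.32],[.52,0,.3],[.55,0,.3],[.5356,.3035,.25],[.5356,.3035,.14],[.5356,.3035,.105]):
    for y in(-90,-80,-100,-70,-60): 
        q=arm.ik(p,dn(y)); print(p,y,None if q is None else np.round(q,2))
E
```

```text
[-0.07  0.66  1.03  1.52 -0.58  1.29 -2.37]
[0.46, 0, 0.32] -90 None
[0.46, 0, 0.32] -80 None
[0.46, 0, 0.32] -100 [ 0.83  0.25 -1.07  1.87  0.24  1.16  2.64]
[0.46, 0, 0.32] -70 [-1.15  0.2   1.22  1.95 -0.21  1.13 -2.64]
[0.46, 0, 0.32] -60 [-1.13  0.19  1.19  1.95 -0.19  1.13 -2.48]
[0.5, 0, 0.32] -90 [ 0.85  0.42 -1.2   1.77  0.41  1.24  2.68]
[0.5, 0, 0.32] -80 [-1.01  0.33  1.16  1.86 -0.33  1.16 -2.71]
[0.5, 0, 0.32] -100 [ 0.77  0.36 -1.07  1.78  0.34  1.21  2.57]
[0.5, 0, 0.32] -70 [-0.99  0.31  1.12  1.86 -0.3   1.16 -2.56]
[0.5, 0, 0.32] -60 [-0.96  0.29  1.08  1.86 -0.28  1.15 -2.41]
[0.52, 0, 0.3] -90 [ 0.74  0.43 -1.07  1.76  0.41  1.2   2.7 ]
[0.52, 0, 0.3] -80 [-0.94  0.4   1.12  1.84 -0.4   1.15 -2.65]
[0.52, 0, 0.3] -100 [ 0.74  0.43 -1.07  1.76  0.41  1.2   2.52]
[0.52, 0, 0.3] -70 [-0.92  0.39  1.08  1.84 -0.37  1.14 -2.5 ]
[0.52, 0, 0.3] -60 [-0.9   0.37  1.04  1.84 -0.35  1.13 -2.35]
[0.55, 0, 0.3] -90 [ 0.7   0.5  -1.07  1.68  0.46  1.24  2.67]
[0.55, 0, 0.3] -80 [-0.87  0.47  1.08  1.77 -0.45  1.18 -2.62]
[0.55, 0, 0.3] -100 [ 0.7   0.5  -1.07  1.68  0.46  1.2
[... 507 characters left out ...]
 0.14] -90 [ 0.1   0.87 -1.08  1.66  0.83  1.14  1.94]
[0.5356, 0.3035, 0.14] -80 [ 0.1   0.87 -1.08  1.66  0.83  1.14  2.11]
[0.5356, 0.3035, 0.14] -100 [ 0.1   0.87 -1.08  1.66  0.83  1.14  1.76]
[0.5356, 0.3035, 0.14] -70 [-1.27  0.88  1.09  1.75 -0.88  1.09 -2.67]
[0.5356, 0.3035, 0.14] -60 [-1.14  0.73  0.81  1.74 -0.64  0.95 -2.68]
[0.5356, 0.3035, 0.105] -90 [ 0.1   0.93 -1.08  1.68  0.9   1.12  1.89]
[0.5356, 0.3035, 0.105] -80 [ 0.1   0.93 -1.08  1.68  0.9   1.12  2.07]
[0.5356, 0.3035, 0.105] -100 [ 0.1   0.93 -1.08  1.68  0.9   1.12  1.72]
[0.5356, 0.3035, 0.105] -70 [-1.18  0.84  0.9   1.76 -0.8   0.96 -2.74]
[0.5356, 0.3035, 0.105] -60 [-1.11  0.77  0.77  1.75 -0.67  0.89 -2.66]
```

```bash
python3 - <<'E'
from h import *
def go(p,y):
    q=arm.ik(p,dn(y)); d=np.abs(np.array(q)-arm.get_qpos()).max(); arm.movep(p,dn(y))
    print(y,np.round(q,2),"dmax %.2f"%d,np.round(arm.get_tcp_pos(),3),"t",arm.get_t(),"w",round(arm.get_width(),3))
t=arm.get_tcp_pos(); print(t)
go([.53,-.2,.36],-90)
for y in(-60,-20,30,90,150,200,250): go([.52,.0,.36],y)
E
```

```text
[ 0.52020058 -0.38103447  0.29913381]
-90 [-0.51  0.45  1.11  1.64 -0.41  1.31 -2.47] dmax 0.44 [ 0.53  -0.201  0.36 ] t 51.3 w 0.716
-60 [-0.94  0.3   1.07  1.76 -0.27  1.25 -2.42] dmax 0.43 [ 0.52  -0.002  0.36 ] t 52.1167 w 0.715
-20 [-0.82  0.25  0.89  1.75 -0.21  1.24 -1.79] dmax 0.63 [ 0.52  -0.002  0.36 ] t 52.7667 w 0.715
30 [-0.69  0.22  0.72  1.75 -0.15  1.23 -0.97] dmax 0.82 [ 0.52 -0.    0.36] t 53.5667 w 0.712
90 [-0.56  0.2   0.56  1.74 -0.11  1.23  0.03] dmax 1.01 [ 0.52 -0.    0.36] t 54.5167 w 0.712
150 [-0.44  0.2   0.42  1.73 -0.08  1.23  1.05] dmax 1.02 [ 0.52 -0.    0.36] t 55.475 w 0.716
200 [-0.35  0.19  0.31  1.73 -0.06  1.23  1.9 ] dmax 0.85 [0.52 0.   0.36] t 56.3 w 0.712
250 [-0.24  0.19  0.19  1.72 -0.04  1.23  2.74] dmax 0.85 [ 0.52 -0.    0.36] t 57.125 w 0.708
```

```bash
cat > sh2.py <<'E'
from h import *
def go(p,y):
    q=arm.ik(p,dn(y)); d=np.abs(np.array(q)-arm.get_qpos()).max(); print(y,np.round(q,2),"dmax %.2f"%d); assert d<1.3
    arm.movep(p,dn(y)); print(np.round(arm.get_tcp_pos(),3))
go([.53,.17,.34],265); tgt=kw(0,0); go([*tgt,.25],280)
c=vision.capture("wrist"); W=cloud(c); t=np.array(arm.get_tcp_pos()); a=np.radians(-80)
d=W[...,:2]-t[:2]; u=d@[np.cos(a),np.sin(a)]; v=d@[-np.sin(a),np.cos(a)]
m=(abs(W[...,2]-t[2]-.014)<.012)&(abs(v)<.045)&(u>.02)
off=np.percentile(u[m],99.5)-.1; q=W[m]; s=np.linalg.lstsq(np.c_[q[:,:2],np.ones(len(q))],q[:,2],rcond=None)[0]
r=cv2.minAreaRect(np.c_[u[m],v[m]].astype(np.float32)*1000)
print("off",off,"tilt",s[:2],r); assert abs(off)<.006 and max(abs(s[:2]))<.04
tgt=tgt-off*np.array([np.cos(a),np.sin(a)])
arm.move_linear([*tgt,.14],feed=.1); arm.move_linear([*tgt,.112],feed=.05); print("F",np.round(arm.get_force(),1))
z=.112
while z>.1035:
    z-=.0015; arm.move_linear([*tgt,z],feed=.02); F=arm.get_force(); print(round(z,4),np.round(F,1),round(arm.get_tcp_pos()[2],4))
    if F[2]>1.: break
print(np.round(arm.get_moment(),2),arm.get_t())
c=vision.capture("wrist"); save(c,"s2"); c=vision.capture("scene"); save(c,"s2s",(80,140,290,290),3)
E
python3 sh2.py
```

```text
265 [-0.43  0.28  0.05  1.66 -0.01  1.21  2.68] dmax 0.18
[0.53  0.171 0.34 ]
280 [-0.54  0.46 -0.06  1.61  0.03  1.07  2.7 ] dmax 0.18
[0.536 0.303 0.25 ]
off -0.0012545428681381143 tilt [-0.00061015  0.00111099] ((59.66071319580078, -1.5398979187011719), (64.58039093017578, 79.33231353759766), 89.97789001464844)
F [ 0.2  0.9 -2.7]
0.1105 [ 0.2 -0.3 -3. ] 0.1107
0.109 [-0.1 -1.  -3.5] 0.1089
0.1075 [ 1.3 -0.6 -4.1] 0.1074
0.106 [ 0.4  1.  -2.2] 0.1062
0.1045 [-3.  -1.2 10. ] 0.1061
[-0.41  0.83 -0.02] 61.8
```

```bash
python3 - <<'E'
from h import *
t=arm.get_tcp_pos(); arm.move_linear([t[0],t[1],.1055],feed=.02); print(np.round(arm.get_force(),1))
arm.grip(1.0); print("F",np.round(arm.get_force(),1))
arm.move_linear([t[0],t[1],.25],feed=.1); print(arm.get_t())
arm.movep([.45,.25,.36],dn(0)) if arm.ik([.45,.25,.36],dn(0)) is not None else None
for n in("wrist","top","scene"):
    c=vision.capture(n); save(c,"r_"+n); W=cloud(c); k=finder.masks_of(c,"shelf_mid")
    m=(abs(W[...,2]-.119)<.008)&(abs(W[...,0]-.5356)<.075)&(abs(W[...,1]-.3037)<.13)
    q=W[m]; s=np.linalg.lstsq(np.c_[q[:,:2],np.ones(len(q))],q[:,2],rcond=None)[0]
    r=cv2.minAreaRect((q[:,:2]*1000).astype(np.float32)); print(n,np.round(r[0],1),np.round(r[1],1),r[2],"z",np.median(q[:,2]),"tilt",s[:2])
print(arm.get_t())
E
```

```text
[-1.1 -1.2  6. ]
F [-0.  -0.   0.6]
64.1167
wrist [535.9 302.7] [ 64.1 200.6] 9.944284439086914 z 0.12036911583501059 tilt [ 0.00081277 -0.00114398]
top [538.6 294.9] [ 64.9 183.7] 10.113179206848145 z 0.11919883937588521 tilt [0.01516627 0.0015237 ]
scene [534.9 303.5] [ 72.1 201.2] 9.797111511230469 z 0.11790183769024982 tilt [0.01503084 0.00311773]
68.2
```

View pics/r_wrist.png

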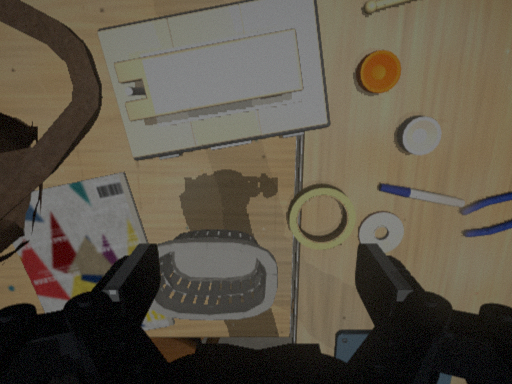

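The shelf lies level at z ≈ 0.119 on the posts, centred within 1 mm. The notch is round the tube at (133,90). Next I place the mould, which is at (421,135).

```bash
python3 - <<'E'
from h import *
z0=.002
pick([.459,.0143],0,z0,1.0,50,zc=.22)
xy=[.5358,.3028]
arm.movep([*xy,.24],dn(10)); arm.move_linear([*xy,.135],feed=.1)
z=.124+z0
while z>.116+z0:
    arm.move_linear([*xy,z],feed=.02); F=arm.get_force(); print(round(z,4),np.round(F,1))
    if F[2]>.8: break
    z-=.0015
arm.grip(1.0); arm.move_linear([*xy,.25],feed=.08)
arm.movep([.45,.25,.36],dn(0)); arm.pause(.3)
c=vision.capture("wrist"); save(c,"m1"); W=cloud(c)
for a,b in((.1405,.152),(.112,.126)):
    m=(W[...,2]>a)&(W[...,2]<b)&(abs(W[...,0]-.5356)<.075)&(abs(W[...,1]-.3037)<.13)&~((a>.13)&(W[...,1]>.36))
    q=W[m]; r=cv2.minAreaRect((q[:,:2]*1000).astype(np.float32)); print(np.round(r[0],1),np.round(r[1],1),r[2],"z",np.median(q[:,2]))
c=vision.capture("top"); W=cloud(c); save(c,"m1top",(100,110,360,260),2.5)
for p in((.572,-.234),(.439,-.188)):
    m=(W[...,2]>.03)&(W[...,2]<.04)&(np.hypot(W[...,0]-p[0],W[...,1]-p[1])<.05); print("short",W[m].mean(0))
print(arm.get_t())
E
```

```text
grip w 0.6361097018488953 f 50.63123747706413 F [-3.4  1.2 11.1]
lifted w 0.6380699303745488 f 52.63885125517845 F [-0.5 -0.2 -1.4]
0.126 [ 0.4  0.3 -0.6]
0.1245 [ 0.3 -0.2 -0.2]
0.123 [ 0.3 -0.6 -0.3]
0.1215 [-0.2  0.4  2.5]
[535.5 301.9] [54.7 54.8] 82.83335876464844 z 0.14513177449429976
[536.  302.5] [ 64.2 200. ] 9.93320083618164 z 0.120341801310582
short [ 0.57253691 -0.23288092  0.03372497]
short [ 0.43943559 -0.18810512  0.03401013]
80.7583
```

View pics/m1.png

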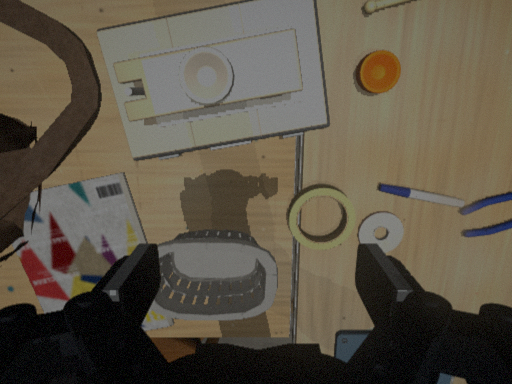

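The mould stands dish up at (206,76), within 1 mm of the shelf's centre. The shelf and the short posts have not moved, so I hand in.

```bash
python3 -c "
from workcell import arm
print(arm.job_done())"
```

```text
the job is handed in; nothing more can be done
None
```

I handed the job in at about 81 s of robot time, and my last camera check before that showed everything within tolerance: the three tall posts upright on their patches, the shelf level with its notch round the tube, the mould dish-up within 1 mm of the shelf's centre, and both short posts unmoved. The hand-in call gave no verdict.

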